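# Clamp the mini playfield and tap its ball guide home

### The job

Lock the mini playfield in its jig by swinging the red handle of the toggle clamp over until it snaps down, and only then take the rubber mallet and drive the steel wire ball guide down until both its collars sit on the wood; use the mallet for that, not the gripper itself. Afterwards stand the mallet on its head on the bench, clear of the jig. Leave the clamp locked, do not shift the playfield in the jig, and leave everything else on the bench where it is.

Things in the scene. Friction and masses are not known exactly. Their poses are not given: they have to be found in the camera images.
- jig: Light wooden jig board 300 (x) x 420 (y) x 18 mm high, fixed to the bench. Origin: centre of its underside; x, y along its edges. The playfield lies on its -y part, with dark fences 14 mm high at the playfield's -y and +x edges; a steel toggle clamp stands at the middle of its +y part (fixed base up to 73 mm above the bench).
- clamp_hinge (a point): Axis of the clamp's red handle: jig x = 0, y = +103.5 mm, 66 mm above the bench; the axis runs along the jig's x, so the handle swings in the jig's y-z plane. With the clamp open, its short steel bar with the rubber foot also stands up on the jig -y side of the handle, at jig y = +10 to +80 mm: 22 mm wide in jig x, its top under 125 mm above the bench.
- clamp_grip (a point): Point on the centre line of the red grip, 110 mm from point clamp_hinge. The grip is a round red bar 21 mm thick that begins 42 mm and ends 145 mm from the hinge; a 24 mm wide flat steel shank joins it to the hinge.
- clamp (a joint): Angle of the clamp handle, rad. 0 = open: it points straight up (1.65 rad above level in the jig's +y direction, so leaning 0.08 to -y). 1.55 = locked, on its stop: it points to the jig's +y, 0.10 rad above level, and the foot presses on the playfield. Push the grip from its jig -y side to +y, then down: loose to 1.15, then stiffer (5 N) to dead centre at 1.46, where it snaps over and stays.
- playfield: Loose plywood mini playfield 260 (x) x 220 (y) x 12 mm, 0.55 kg, blue top with coloured round inserts, lying on the jig board against its fences. Origin: centre of its underside (18 mm above the bench, at jig y = -75 mm); axes parallel to the jig's. Four red star posts rise 28 mm from its top, at x = +-105 mm, y = +50 and -85 mm.
- guide_top (a point): Middle of the top of the wire ball guide: an upside-down U of 6 mm steel wire, 96 mm long in the playfield's x, at playfield x = 0, y = -35 mm. Two legs, each with a 13 mm collar, enter the wood. This point is 62 mm above the bench at the start, 48 mm when home. Nothing else as tall stands within 100 mm of it once the clamp is locked.
- guide (a joint): How far the ball guide has been driven down, in m: 0 = start, collars 14 mm above the wood; 0.014 = home on a hard stop, collars on the wood. Stiff fit: about 7 N moves it slowly, some 11 N at 150 mm/s; it stays where it is left.
- mallet: Rubber mallet, about 0.6 kg: black cylinder head 60 mm in diameter, 92 mm high, standing on a flat face; wooden handle, level, its centre line 46 mm above the lower face, pointing to the mallet's -x, 24 mm wide (y), 32 mm high, from 30 to 222 mm from the head's axis. Origin: centre of the lower face; z up. Centre of mass some 15 mm from the head's axis towards the handle.
- coil: Bystander on the jig board: blue solenoid coil in a steel bracket, 91 x 34 x 39 mm. Origin under its centre.
- flipper: Bystander on the jig board: yellow flipper bat 76 x 22 x 16 mm with a steel shaft standing to 50 mm. Origin under its centre.
- wipes: Bystander: white and blue wipes canister, 82 mm in diameter, 170 mm high. Origin under its centre. It and the mallet swap places.
- screwdriver: Bystander: screwdriver with orange handle, 200 mm long. Lying on the bench.
- tape: Bystander: roll of blue tape, 100 mm in diameter, 24 mm high. Origin under its centre.
- glue: Bystander: white glue bottle with orange cap, 52 mm in diameter, 150 mm high. Origin under its centre.

How it is judged:
On the way, in this order (a step that is already met when the one before it is completed fails the run):
1. the clamp handle is locked, snapped over centre (value of joint clamp above 1.5 rad), for 0.2 s.
2. the ball guide is driven home (value of joint guide above 0.0122 m), for 0.1 s.
At the end, for the whole second after the job is handed in: Clamp handle on its stop (over 1.50 rad); guide collars within 1.8 mm of the wood; playfield within 10 mm of where it lay; mallet standing still on its head on the bench (within 0.12 rad of upright, lower face within 8 mm of the bench top), not touching the jig (value of joint clamp above 1.5 rad and value of joint guide above 0.0122 m and angle between mallet's own z axis and vertical below 0.12 rad and height (world z) of mallet below 0.008 m and linear speed of mallet below 0.02 m/s and contact force between mallet and jig below 0.2 N and distance of playfield from where it was at the start of the episode below 0.01 m).
It fails at once if the guide is driven (more than 3 mm) while the clamp is not locked (value of joint guide above 0.003 m and value of joint clamp below 1.46 rad).
It fails at once if the gripper or arm presses on the playfield or its guide (contact force between any of the fingers, the arm and playfield above 3 N).
It fails at once if the playfield is shifted by more than 15 mm (distance of playfield from where it was at the start of the episode above 0.015 m).
It fails at once if a bystander is moved by more than 25 mm (distance of any of coil, flipper, wipes, screwdriver, tape, glue from where it was at the start of the episode above 0.025 m).
It also fails if it takes over 64 s, if anything falls off the work surface, if the arm or the gripper's body presses on something with over 40 N, if the wrist force passes 120 N, or if a joint passes its speed limit or range.

### The arm

A 6-joint arm with a two-finger parallel gripper is mounted at the origin on the work surface. World frame = base frame: x ahead of the robot, y to its left, z up, the work surface at z = 0. Lengths are in m, angles in rad, forces in N, time in s.
With the tool pointing down it reaches from about 0.25 to 0.8 m from the base axis. Payload 3.9 kg.
Tool frame: the origin (TCP) lies between the finger pads; the fingertips stand 11 mm ahead of it and the grasp point (between the pads) lies 8 mm behind it; z points along the fingers, y is the line along which they close (so a half turn about z gives the same grasp; the last joint's range is limited). The gripper opens to 85 mm and grips with 20 to 120 N. Pads are 22 mm wide; open, the fingers measure 114 mm over their backs; the gripper's body (76 mm by 85 mm) begins 54 mm behind the grasp point. The pads swing forward as they close: fully open they stand 13 mm farther back than shut.
Start: joints at [0, 0.26, -0.138, 1.173, 0, 1.571], TCP at [0.525, -0, 0.22] pointing down, gripper open.
Joint ranges: [-2.78, 2.78], [-0.83, 1.72], [-1.28, 1.37], [-1.9, 2.12], [-1.57, 1.48], [-3.14, 3.14]. Speed limits (rad/s): [2.57, 2.57, 3.14, 3.14, 3.14, 3.14].

### API

Orientations are given as a unit quaternion [x, y, z, w].
In Python, from cell import robot gives the robot as it stands.
- The arm moves only by the tool arm_command, never from a script. Its argument "targets" is a list of rows, each a list of 7 numbers: the turn, a rotation vector about the tool's x, y, z in degrees, then the shift along the tool's x, y, z in m, then the finger opening in m, from 0 to 0.0854. A call has 1 to 20 rows; each row is the pose to reach, as a shift and turn from the pose commanded when the call began, along the tool's axes at that moment; what a row does not reach only later rows make up. A row lasts 1/8 s, in which the tool goes at most 62.5 mm and 10.7 degrees, less where a joint would pass 70% of its speed; a pose out of reach is approached as far as the arm can. A call with a gripper value outside its range is refused whole. The fingers move at their own pace and stop on an object; "newtons" is the grip in N (left out, the last holds). Time passes only in rows, so rows that repeat a pose let the fingers close. It gives the time, the measured TCP pose, the force, the opening and the grip force at its end, in the units of the state.
- robot.sense(): the state, without advancing time (a new reading comes with each control period).
- robot.grab_frame(name): name is "scene" or "side" or "wrist"; returns the picture (420x560x3 uint8, red, green, blue); there is no depth.
- robot.get_calibration(name): a dict with "K" (3x3 intrinsics, pixels), "rvec" (rotation vector, rad) and "tvec" (3), from world to camera coordinates, as OpenCV has them. Camera axes: x right, y down, z forward; pixel columns grow to the right and rows downward; lengths in m; the calibration is good to about 2 mm. A picture is of the moment at which its call begins: read the wrist's pose just before it. get_calibration takes no time and is no camera call; for the wrist camera it gives the pose at the moment of the call.
- robot.hand_in(): hands the job in; it is judged then, once.
The state is a dict: "t": time; "joint_positions": joint angles; "joint_vel": joint speeds; "effort": joint torques, N m; "eef_pos": TCP position; "tool_rot": TCP orientation; "contact_force": force on the tool from outside, world axes, zero at the start; "torque": the same for the moment, N m; "opening": finger opening in m; "finger_force": force on a finger pad.
Only numpy, scipy, OpenCV 4.12 (cv2) and the standard library are available. Lean on these libraries where they do the work, as an engineer would, in place of code of your own. Each camera call takes 0.05 s, during which the arm holds its last target. There are 200 camera calls.

## Working session

There is one attempt and no reset: what is moved stays moved. The work goes in short steps, Python scripts to look and compute and a tool call to move; the robot and the scene stay as the last step left them, time stands still between calls to the robot, and variables do not carry over. Pictures are saved under pics/ and viewed, at most 10 in all, crops included, and the job is handed in when it is done.

Besides the shell and the picture viewer there is one more tool, called after "Call:" by a JSON object that holds its "api" and its "payload". arm_command: Moves the arm, as the interface text tells. Its arguments: {"type":"object","properties":{"targets":{"type":"array","items":{"type":"array","items":{"type":"number"}}},"newtons":{"type":"number"}},"required":["targets"]}

```bash
mkdir -p pics
python3 - <<'E'
from cell import robot
import cv2,numpy as np
for n in("scene","side"):
    f=robot.grab_frame(n); cv2.imwrite(f"pics/{n}0.png",f[:,:,::-1]); c=robot.get_calibration(n)
    R=cv2.Rodrigues(np.array(c["rvec"]))[0]; print(n,np.round(-R.T@np.array(c["tvec"]).ravel(),3),np.round(R[2],2),c["K"][0][0])
s=robot.sense();print(s)
E
```

```text
scene [1.315 0.587 1.044] [-0.6  -0.43 -0.67] 546.6386398503367
side [-0.199 -1.088  0.939] [ 0.45  0.72 -0.53] 524.0030259775993
{'t': 0.1, 'joint_positions': array([-2.10146777e-06,  2.60637202e-01, -1.39250011e-01,  1.17271972e+00,
       -3.26137462e-06,  1.57078460e+00]), 'joint_vel': array([ 7.15384274e-04, -2.77400409e-03,  2.66723824e-03, -5.01178324e-05,
        6.96386543e-04,  5.85106222e-04]), 'effort': array([ 1.30990822e-03, -4.06508374e+01,  2.54527545e+01,  1.01374229e-02,
        8.82594691e-05,  5.67244470e-06]), 'eef_pos': array([ 5.24353942e-01, -2.18338473e-06,  2.19334510e-01]), 'tool_rot': array([ 7.07103089e-01,  7.07109894e-01, -6.41295752e-04, -6.38998462e-04]), 'contact_force': array([ 0.65681781, -0.04312887,  0.19090108]), 'torque': array([ 0.03252584, -0.0593668 ,  0.00138084]), 'finger_force': 0.0, 'opening': 0.0851409301397164}
```

View pics/scene0.png

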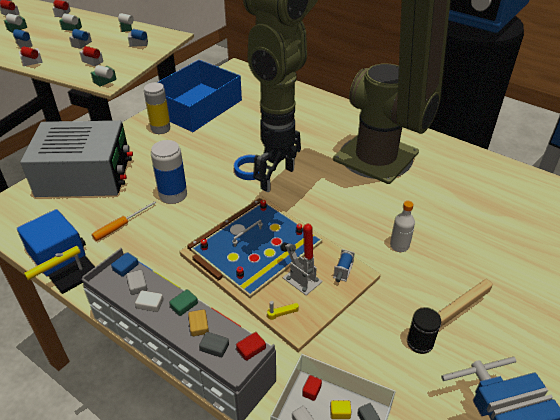

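View pics/side0.png

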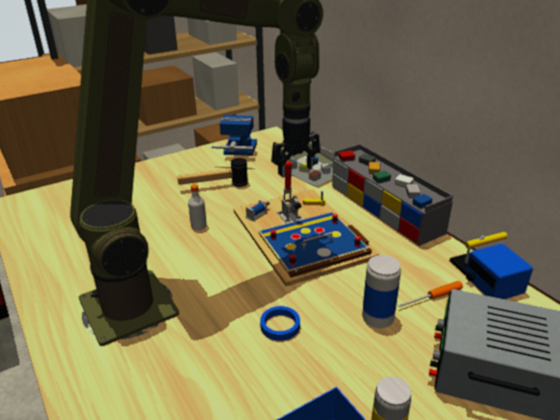

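The scene view shows the jig in the middle: red posts at about (264,203), (204,243), (240,271) and (318,231), the open clamp handle at (308,240), and the mallet head at (424,328) with its handle running to (490,286). In the side view the clamp is at (289,178) and the mallet at (239,172).

```bash
cat > h.py <<'E'
from cell import robot
import cv2,numpy as np
def cam(n):
    c=robot.get_calibration(n);return np.array(c["K"]),cv2.Rodrigues(np.array(c["rvec"]))[0],np.array(c["tvec"]).ravel()
def ray(c,p):
    K,R,t=c;d=R.T@np.linalg.inv(K)@np.array([p[0],p[1],1.]);return -R.T@t,d/np.linalg.norm(d)
def onz(c,p,z):
    o,d=ray(c,p);return o+d*(z-o[2])/d[2]
def tri(c1,p1,c2,p2):
    P=lambda c:c[0]@np.c_[c[1],c[2]]
    X=cv2.triangulatePoints(P(c1),P(c2),np.array(p1,float),np.array(p2,float)).ravel();return X[:3]/X[3]
def proj(c,X): q=c[0]@(c[1]@np.array(X)+c[2]);return q[:2]/q[2]
def blobs(m,mn=8):
    n,l,s,ce=cv2.connectedComponentsWithStats(m.astype(np.uint8));return [(tuple(np.round(ce[i],1)),tuple(s[i])) for i in range(1,n) if s[i][4]>=mn]
E
python3 - <<'E'
from h import *
for n,roi in(("scene",(180,170,400,350)),("side",(230,140,390,290))):
    f=cv2.imread(f"pics/{n}0.png");h=cv2.cvtColor(f,cv2.COLOR_BGR2HSV);H,S,V=cv2.split(h)
    red=((H<6)|(H>174))&(S>190)&(V>60)
    m=np.zeros_like(red);x0,y0,x1,y1=roi;m[y0:y1,x0:x1]=red[y0:y1,x0:x1]
    c=cam(n);print(n)
    for ce,s in blobs(m,6): print(ce,s,np.round(onz(c,ce,.046),3))
f=cv2.imread("pics/scene0.png");h=cv2.cvtColor(f,cv2.COLOR_BGR2HSV);c=cam("scene")
k=(f.max(2)<70);m=np.zeros_like(k);m[295:360,400:450]=k[295:360,400:450]
for b in blobs(m,100):print("head",b)
for p in [(182,254),(300,346),(379,275)]: print("jigcorner",np.round(onz(c,p,.018),3))
a=cv2.resize(f[180:360,175:505],None,fx=2.4,fy=2.4,interpolation=2);cv2.imwrite("pics/crop1.png",a)
E
```

```text
scene
(np.float64(262.3), np.float64(202.7)) (np.int32(260), np.int32(200), np.int32(6), np.int32(6), np.int32(19)) [ 0.437 -0.122  0.046]
(np.float64(262.9), np.float64(209.0)) (np.int32(261), np.int32(208), np.int32(5), np.int32(3), np.int32(9)) [ 0.456 -0.104  0.046]
(np.float64(298.8), np.float64(227.0)) (np.int32(297), np.int32(225), np.int32(5), np.int32(5), np.int32(17)) [0.456 0.014 0.046]
(np.float64(308.0), np.float64(241.0)) (np.int32(303), np.int32(224), np.int32(10), np.int32(35), np.int32(262)) [0.484 0.063 0.046]
(np.float64(298.6), np.float64(233.3)) (np.int32(297), np.int32(232), np.int32(5), np.int32(3), np.int32(10)) [0.476 0.027 0.046]
(np.float64(203.4), np.float64(241.4)) (np.int32(200), np.int32(239), np.int32(7), np.int32(6), np.int32(25)) [ 0.644 -0.151  0.046]
(np.float64(276.0), np.float64(241.2)) (np.int32(272), np.int32(239), np.int32(9), np.int32(6), np.int32(44)) [ 0.533 -0.003  0.046]
(np.float64(204.0), np.float64(248.5)) (np.int32(202), np.int32(248), np.int32(5), np.int32(2), np.int32(10)) [ 0.661 -0.133  0.046]
(np.float64(253.8), np.float64(257.5)
[... 1335 characters left out ...]
t32(292), np.int32(235), np.int32(7), np.int32(3), np.int32(19)) [ 0.506 -0.027  0.046]
(np.float64(357.8), np.float64(238.2)) (np.int32(356), np.int32(236), np.int32(5), np.int32(5), np.int32(17)) [ 0.654 -0.137  0.046]
(np.float64(292.0), np.float64(256.8)) (np.int32(290), np.int32(256), np.int32(5), np.int32(3), np.int32(13)) [ 0.443 -0.106  0.046]
(np.float64(292.0), np.float64(263.5)) (np.int32(291), np.int32(263), np.int32(3), np.int32(2), np.int32(6)) [ 0.426 -0.132  0.046]
head ((np.float64(423.4), np.float64(330.1)), (np.int32(407), np.int32(308), np.int32(34), np.int32(46), np.int32(1131)))
jigcorner [ 0.691 -0.185  0.018]
jigcorner [0.738 0.215 0.018]
jigcorner [0.454 0.256 0.018]
```

View pics/crop1.png

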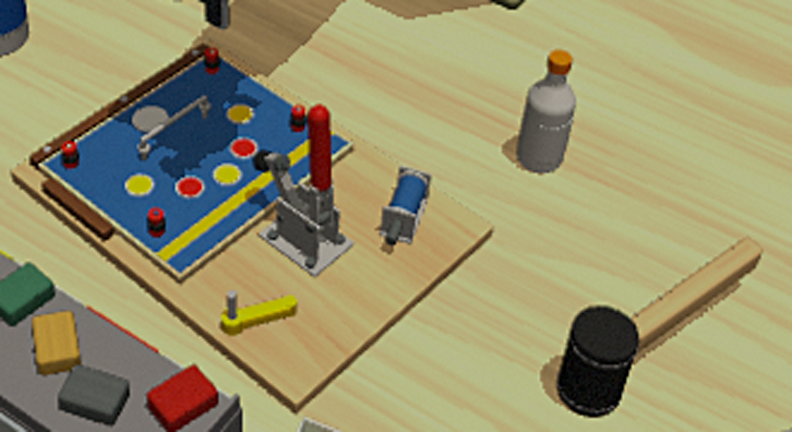

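The crop shows the four posts, the handle upright with the steel bar on its -y side, the coil and flipper either side of the clamp, and the mallet head top centre at crop (606,333). The mallet handle ends at about crop (750,248).

Run:
```python
from h import *
s,d=cam("scene"),cam("side")
A=[(262.3,202.7),(203.4,241.4),(239.5,269.8),(298.8,227)];B=[(292,256.8),(357.8,238.2),(334.7,215.8),(272.8,232)]
W=np.array([tri(s,a,d,b) for a,b in zip(A,B)]);print(np.round(W,4))
J=np.array([(-105,-160),(105,-160),(105,-25),(-105,-25)])/1000.
def fit(J,W):
    a,b=J-J.mean(0),W-W.mean(0);th=np.arctan2((a[:,0]*b[:,1]-a[:,1]*b[:,0]).sum(),(a*b).sum())
    R=np.array([[np.cos(th),-np.sin(th)],[np.sin(th),np.cos(th)]]);t=W.mean(0)-R@J.mean(0);return th,R,t
th,R,t=fit(J,W[:,:2]);print("jig",th,t,"res",np.round((J@R.T+t-W[:,:2])*1000,1))
for n,p in dict(hinge=(0,.1035),locked=(0,.213),guide=(0,-.110)).items(): print(n,np.round(R@p+t,4))
for p in [((308,224),(288,161)),((308,241),(287.7,175)),((308,258),(287.7,189))]: 
    X=tri(s,*[p[0]],d,p[1]);print("handle",np.round(X,3),np.round(R.T@(X[:2]-t),3))
q=lambda x,y:(175+x/2.4,180+y/2.4)
print("head",np.round(onz(s,q(606,333),.092),4),"base",np.round(onz(s,q(592,388),.0),4))
for p in [(640,322),(748,240),(762,251),(760,263)]: print(np.round(onz(s,q(*p),.062),4))
for p in [(423.4,330.1)]: print(np.round(onz(s,p,.046),4))
```

```text
[[ 0.4401 -0.1157  0.0523]
 [ 0.6478 -0.1453  0.0532]
 [ 0.6661 -0.0113  0.052 ]
 [ 0.4588  0.0185  0.0514]]
jig -0.1405153486998223 [0.56615977 0.02815474] res [[-0.3  0.2]
 [-0.1  0.3]
 [ 0.5 -0. ]
 [-0.1 -0.4]]
hinge [0.5807 0.1306]
locked [0.596  0.2391]
guide [ 0.5508 -0.0808]
handle [0.578 0.121 0.212] [-0.001  0.093]
handle [0.579 0.124 0.161] [-0.001  0.097]
handle [0.581 0.127 0.109] [0.001 0.1  ]
head [0.5633 0.4222 0.092 ] base [0.5565 0.4229 0.    ]
[0.5097 0.437  0.062 ]
[0.355  0.4812 0.062 ]
[0.3604 0.4972 0.062 ]
[0.3761 0.5011 0.062 ]
[0.5603 0.4201 0.046 ]
```

Call:
{"api": "arm_command", "payload": {"targets": [[0,0,4,0.02,0.02,0.01,0],[0,0,8,0.045,0.045,0.03,0],[0,0,8,0.058,0.045,0.035,0],[0,0,8,0.058,0.045,0.035,0],[0,0,8,0.058,0.045,0.035,0],[0,0,8,0.058,0.045,0.035,0],[0,0,8,0.058,0.045,0.035,0],[0,0,8,0.08,0.0485,0.035,0],[0,0,8,0.1,0.051,0.035,0]]}}

```text
t: 1.23
eef_pos: [0.5763, 0.1013, 0.1853]
tool_rot: [0.755, 0.656, 0.0, 0.0]
contact_force: [-0.5, -3.8, 1.1]
opening: 0.0
finger_force: 0.9
```

Run:
```python
from h import *
f=robot.grab_frame("scene")[:,:,::-1];cv2.imwrite("pics/s2.png",cv2.resize(f[120:320,200:420],None,fx=2.7,fy=2.7))
s=robot.sense();print({k:np.round(s[k],3) for k in("t","eef_pos","contact_force","opening")})
```

```text
{'t': np.float64(1.275), 'eef_pos': array([0.577, 0.104, 0.185]), 'contact_force': array([0.499, 2.547, 1.042]), 'opening': np.float64(-0.0)}
```

View pics/s2.png

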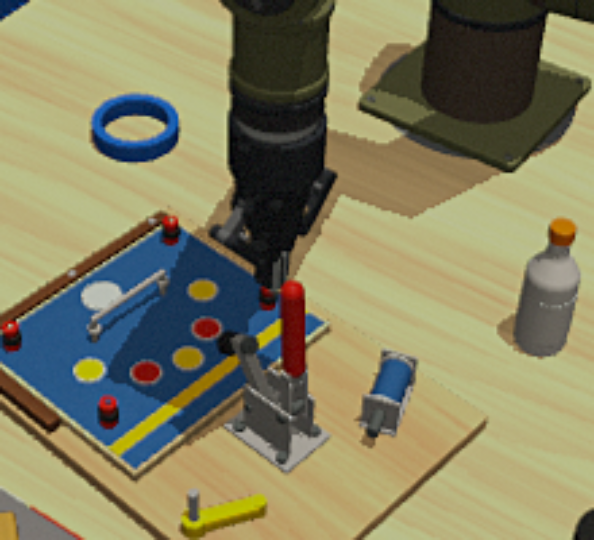

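Call:
{"api": "arm_command", "payload": {"targets": [[0,0,0,0.013,0,0,0],[0,0,0,0.026,0,0,0],[0,0,0,0.039,0,0,0],[0,0,0,0.053,0,0.003,0],[0,0,0,0.066,0,0.0075,0],[0,0,0,0.079,0,0.015,0],[0,0,0,0.091,0,0.023,0],[0,0,0,0.101,0,0.033,0],[0,0,0,0.11,0,0.044,0],[0,0,0,0.115,0,0.052,0],[0,0,0,0.12,0,0.0605,0],[0,0,0,0.122,0,0.066,0],[0,0,0,0.124,0,0.072,0],[0,0,0,0.125,0,0.077,0],[0,0,0,0.126,0,0.082,0],[0,0,0,0.127,0,0.086,0],[0,0,0,0.128,0,0.088,0]]}}

```text
t: 3.4
eef_pos: [0.5944, 0.227, 0.0973]
tool_rot: [0.755, 0.656, 0.001, 0.0]
contact_force: [0.3, 0.8, 3.3]
opening: 0.0001
finger_force: 1.7
```

Run:
```python
from h import *
f=robot.grab_frame("scene")[:,:,::-1];cv2.imwrite("pics/s3.png",cv2.resize(f[120:360,200:480],None,fx=2.5,fy=2.5))
s=robot.sense();print({k:np.round(s[k],3) for k in("t","eef_pos","contact_force","opening")})
```

```text
{'t': np.float64(3.45), 'eef_pos': array([0.594, 0.227, 0.097]), 'contact_force': array([1.371, 1.071, 3.719]), 'opening': np.float64(0.0)}
```

View pics/s3.png

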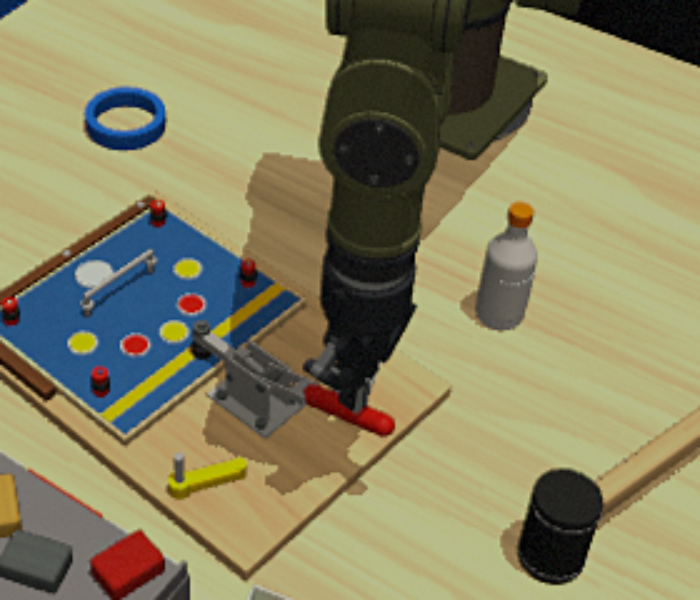

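The handle now lies along +y with the finger on it (crop 350,405), and the foot is on the playfield. I'll press a little further to confirm it is on its stop, without yet assuming it has snapped over.

Call:
{"api": "arm_command", "payload": {"targets": [[0,0,0,0.001,0,0.003,0],[0,0,0,0.001,0,0.005,0],[0,0,0,0.001,0,0.005,0]]}}

```text
t: 3.82
eef_pos: [0.5934, 0.2273, 0.0914]
tool_rot: [0.755, 0.656, -0.001, 0.0]
contact_force: [0.6, 0.2, 0.9]
opening: -0.0002
finger_force: 0.5
```

Call:
{"api": "arm_command", "payload": {"targets": [[0,0,0,0,0,0.003,0],[0,0,0,0,0,0.006,0],[0,0,0,0,0,0.006,0]]}}

```text
t: 4.2
eef_pos: [0.5931, 0.2272, 0.0852]
tool_rot: [0.755, 0.656, -0.001, -0.0]
contact_force: [-0.3, 0.5, 0.0]
opening: -0.0002
finger_force: 0.0
```

Call:
{"api": "arm_command", "payload": {"targets": [[0,0,0,0,0,-0.05,0],[0,0,0,0,0,-0.1,0],[0,0,0,-0.03,0,-0.14,0.03]]}}

```text
t: 4.58
eef_pos: [0.5901, 0.1991, 0.2277]
tool_rot: [0.754, 0.657, 0.001, 0.0]
contact_force: [0.6, -0.2, -0.2]
opening: 0.017
finger_force: 0.0
```

Run:
```python
from h import *
th=-.1405;R=np.array([[np.cos(th),-np.sin(th)],[np.sin(th),np.cos(th)]]);t=np.array([.5662,.0282])
P=lambda p,z:np.r_[R@np.array(p)+t,z]
for n in("scene","side"):
    f=robot.grab_frame(n);c=cam(n)
    H,S,V=cv2.split(cv2.cvtColor(f,cv2.COLOR_RGB2HSV))
    m=(((H<6)|(H>174))&(S>170)&(V>60)).astype(np.uint8)
    k=cv2.connectedComponentsWithStats(m)
    e=proj(c,P((0,.19),.076))
    l=k[1][int(e[1])-3:int(e[1])+4,int(e[0])-3:int(e[0])+4];i=np.bincount(l[l>0]).argmax() if l.any() else 0
    ys,xs=np.nonzero(k[1]==i) if i else ([],[]);print(n,len(xs),e)
    if len(xs):
        print(cv2.fitLine(np.c_[xs,ys].astype(np.float32),2,0,.01,.01).ravel(),xs.min(),xs.max(),ys.min(),ys.max())
    for a in(.10,.19,.3):
        u=[proj(c,P((0,.1035+r*np.cos(a)),.066+r*np.sin(a))) for r in(.042,.145)];print(a,np.round(u,1).tolist())
    cv2.imwrite(f"pics/{n}4.png",f[:,:,::-1])
```

```text
scene 324 [337.37023013 287.70548988]
[  0.87557733   0.483078   339.77777    287.16357   ] 322 358 276 299
0.1 [[322.4, 278.9], [357.5, 300.6]]
0.19 [[322.4, 277.7], [357.4, 296.4]]
0.3 [[322.1, 276.2], [356.7, 291.0]]
side 78 [276.6490964  185.49366096]
[  0.5632621    0.82627827 275.19232    182.47437   ] 269 282 174 190
0.1 [[282.2, 193.1], [269.8, 176.8]]
0.19 [[282.2, 192.2], [270.0, 173.7]]
0.3 [[282.3, 191.2], [270.3, 170.2]]
```

Run:
```python
from h import *
a=cv2.imread("pics/scene4.png")[240:330,260:390];b=cv2.imread("pics/side4.png")[140:230,240:330]
w=robot.grab_frame("wrist")[:,:,::-1]
o=np.zeros((600,800,3),np.uint8)
a=cv2.resize(a,(430,300),interpolation=2);b=cv2.resize(b,(300,300),interpolation=2);w=cv2.resize(w,(400,300))
o[:300,:430]=a;o[:300,440:740]=b;o[300:,:400]=w;cv2.imwrite("pics/m5.png",o)
```

```text
(no output)
```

View pics/m5.png

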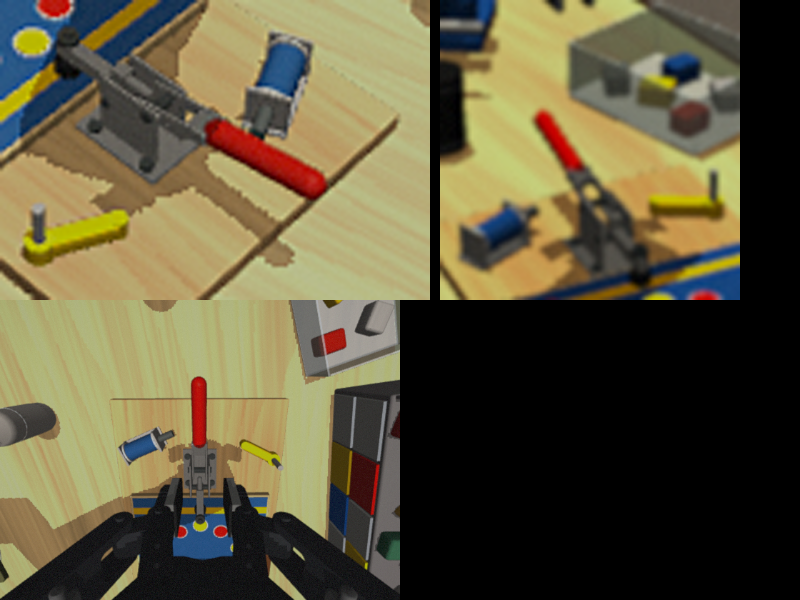

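The handle points straight along +y, centred under the gripper. Its slope measures about 0.17 rad, so I can't tell from this whether it has snapped. I'll probe from above with closed fingers.

Call:
{"api": "arm_command", "payload": {"targets": [[0,0,0,0.035,0,0.04,0],[0,0,0,0.04,0,0.08,0],[0,0,0,0.04,0,0.11,0],[0,0,0,0.04,0,0.12,0],[0,0,0,0.04,0,0.125,0],[0,0,0,0.04,0,0.13,0]]}}

```text
t: 5.48
eef_pos: [0.5962, 0.238, 0.0969]
tool_rot: [0.755, 0.656, 0.001, 0.0]
contact_force: [1.0, 0.1, 0.0]
opening: -0.0001
finger_force: 0.0
```

Call:
{"api": "arm_command", "payload": {"targets": [[0,0,0,0,0,0.004,0],[0,0,0,0,0,0.008,0]]}}

```text
t: 5.72
eef_pos: [0.5959, 0.2377, 0.0886]
tool_rot: [0.755, 0.656, 0.001, 0.0]
contact_force: [-0.0, 0.3, 0.1]
opening: 0.0003
finger_force: 0.0
```

Call:
{"api": "arm_command", "payload": {"targets": [[0,0,0,0,0,0.003,0],[0,0,0,0,0,0.006,0]]}}

```text
t: 5.98
eef_pos: [0.5954, 0.2377, 0.0821]
tool_rot: [0.755, 0.656, 0.0, 0.0]
contact_force: [-0.5, -0.1, -0.3]
opening: 0.0
finger_force: 0.0
```

Run:
```python
from h import *
s=robot.grab_frame("scene")[:,:,::-1];d=robot.grab_frame("side")[:,:,::-1]
o=np.zeros((600,800,3),np.uint8)
o[:,:400]=cv2.resize(s[200:320,290:370],(400,600),interpolation=2);o[:,400:]=cv2.resize(d[100:220,240:320],(400,600),interpolation=2)
cv2.imwrite("pics/m6.png",o)
for n in("scene","side"): print(n,proj(cam(n),(.5954,.2377,.071)),proj(cam(n),(.5954,.2377,.0821)))
```

```text
scene [344.63091843 294.19264095] [345.02194858 291.05605339]
side [273.99413596 183.97044512] [273.92988482 181.09406718]
```

View pics/m6.png

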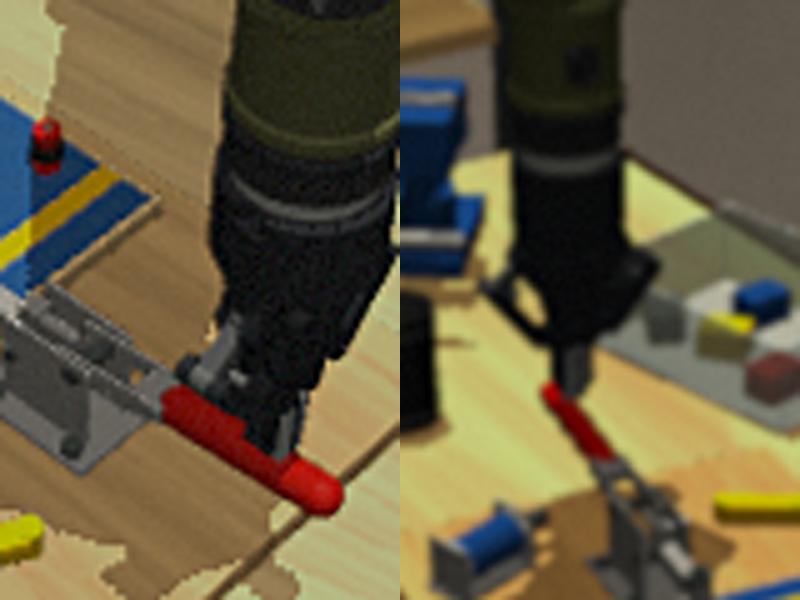

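The finger hovers just above the handle in both views (scene crop 275,450), so the closed tips sit higher than I assumed. I'll keep pressing until there is real contact.

Call:
{"api": "arm_command", "payload": {"targets": [[0,0,0,0,0,0.003,0],[0,0,0,0,0,0.005,0]]}}

```text
t: 6.32
eef_pos: [0.5953, 0.2377, 0.0769]
tool_rot: [0.755, 0.656, -0.0, -0.0]
contact_force: [-0.2, -0.2, 0.0]
opening: 0.0001
finger_force: 0.0
```

Call:
{"api": "arm_command", "payload": {"targets": [[0,0,0,0,0,0.002,0],[0,0,0,0,0,0.004,0]]}}

```text
t: 6.58
eef_pos: [0.5956, 0.2378, 0.0757]
tool_rot: [0.755, 0.656, 0.001, 0.0]
contact_force: [-6.4, -2.9, 22.1]
opening: 0.0001
finger_force: 10.5
```

Contact jumps to 22 N within about 1 mm, well above the 5 N the loose handle needs. The handle is locked on its stop. Now I'll lift and check the wrist joint before going to the mallet.

Call:
{"api": "arm_command", "payload": {"targets": [[0,0,0,0,0,-0.05,0.06],[0,0,0,0,0,-0.11,0.085],[0,0,0,0,0,-0.15,0.085]]}}

```text
t: 6.95
eef_pos: [0.5961, 0.238, 0.2263]
tool_rot: [0.755, 0.656, 0.002, 0.001]
contact_force: [-0.4, 0.0, -0.1]
opening: 0.0544
finger_force: 0.0
```

Run:
```python
from h import *
from scipy.spatial.transform import Rotation as Ro
s=robot.sense();print(s["eef_pos"],s["joint_positions"],s["t"]);M=Ro.from_quat(s["tool_rot"]).as_matrix();print(np.round(M,3))
print(np.round(M.T@(np.array([.501,.4406,.23])-s["eef_pos"]),4))
```

```text
[0.59614354 0.23796633 0.22626112] [ 3.79805868e-01  4.61511060e-01  1.84349235e-01  1.29013824e+00
 -1.90468305e-05  2.09021324e+00] 6.95
[[ 0.139  0.99   0.003]
 [ 0.99  -0.139  0.001]
 [ 0.002  0.003 -1.   ]]
[ 0.1874 -0.1224 -0.0038]
```

Call:
{"api": "arm_command", "payload": {"targets": [[0,0,-10,0.03,-0.02,-0.01,0.085],[0,0,-20,0.06,-0.04,-0.01,0.085],[0,0,-30,0.09,-0.06,-0.01,0.085],[0,0,-40,0.12,-0.08,-0.01,0.085],[0,0,-50,0.15,-0.1,-0.01,0.085],[0,0,-60,0.187,-0.122,-0.01,0.085],[0,0,-70,0.187,-0.122,-0.01,0.085],[0,0,-80.6,0.187,-0.122,-0.01,0.085],[0,0,-80.6,0.187,-0.122,-0.01,0.085],[0,0,-80.6,0.187,-0.122,-0.01,0.085]]}}

```text
t: 8.2
eef_pos: [0.5006, 0.4397, 0.233]
tool_rot: [0.153, 0.988, -0.0, -0.0]
contact_force: [-0.6, -0.1, 0.1]
opening: 0.0851
finger_force: 0.0
```

Run:
```python
from h import *
s=robot.sense();c=cam("wrist");w=robot.grab_frame("wrist")[:,:,::-1];sc=robot.grab_frame("scene")[:,:,::-1]
np.savez("w.npz",K=c[0],R=c[1],t=c[2])
print(s["eef_pos"],s["tool_rot"],s["joint_positions"][5],-c[1].T@c[2])
o=np.zeros((420,780,3),np.uint8);o[:,:560]=w;o[:150,560:]=cv2.resize(sc[280:350,395:500],(220,150));cv2.imwrite("pics/m7.png",o);cv2.imwrite("pics/w7.png",w)
```

```text
[0.50061023 0.43967488 0.23303851] [ 1.52621541e-01  9.88284708e-01 -3.43613372e-05 -2.81350675e-05] 1.0271246555598368 [0.42528384 0.46503601 0.38733553]
```

View pics/m7.png

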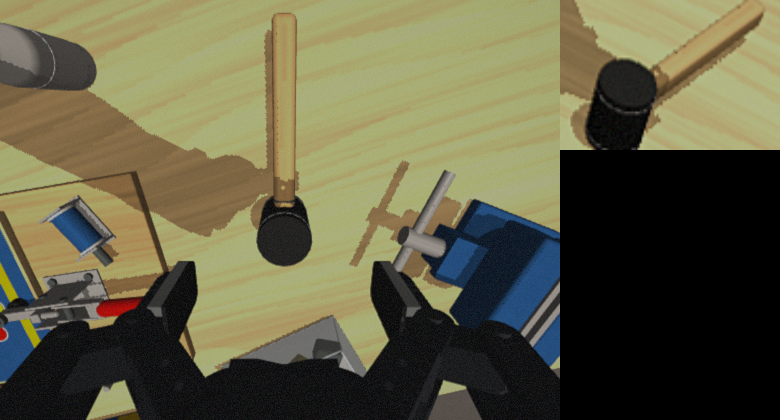

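The wrist view shows the mallet handle centre line at column 285, from row 14 to row 200, and the head top centre at (284,238).

Run:
```python
from h import *
from scipy.spatial.transform import Rotation as Ro
z=np.load("w.npz");c=(z["K"],z["R"],z["t"])
a=onz(c,(285,14),.062);b=onz(c,(284.8,200),.062);h=onz(c,(284,238),.092);print(a,b,h)
f=a-b;f[2]=0;print(np.degrees(np.arctan2(f[1],f[0])),np.linalg.norm(a[:2]-h[:2]))
s=robot.sense();M=Ro.from_quat(s["tool_rot"]).as_matrix();print("toolx",np.degrees(np.arctan2(M[1,0],M[0,0])))
u=f/np.linalg.norm(f);g=a-u*.160;g[2]=.05
print(g,np.round(M.T@(g-s["eef_pos"]),4))
```

```text
[0.35045844 0.48999253 0.062     ] [0.52395396 0.43512166 0.062     ] [0.55485988 0.42438485 0.092     ]
162.44956680947794 0.2146725798878151
toolx 162.4886341186916
[0.50301074 0.4417453  0.05      ] [-0.0016  0.0027  0.1831]
```

Run:
```python
from h import *
from scipy.spatial.transform import Rotation as Ro
z=np.load("w.npz");c=(z["K"],z["R"],z["t"])
s=robot.sense();M=Ro.from_quat(s["tool_rot"]).as_matrix();p=s["eef_pos"]
for e in(.011,0,-.011,-.022): print(e,[np.round(proj(c,p+M@np.array([x,y,e])),0).tolist() for y in(-.0427,.0427) for x in(-.011,.011)])
```

```text
0.011 [[211.0, 260.0], [208.0, 226.0], [352.0, 260.0], [354.0, 226.0]]
0 [[207.0, 269.0], [203.0, 234.0], [356.0, 269.0], [359.0, 234.0]]
-0.011 [[202.0, 280.0], [198.0, 243.0], [360.0, 280.0], [363.0, 243.0]]
-0.022 [[196.0, 292.0], [192.0, 253.0], [365.0, 292.0], [369.0, 253.0]]
```

Both the clamp contact and the wrist view put the real fingertips about 11 mm behind the reported TCP when closed, so I'll grasp correspondingly lower.

Call:
{"api": "arm_command", "payload": {"targets": [[0,0,0,0.015,0.003,0.05,0.085],[0,0,0,0.015,0.003,0.1,0.085],[0,0,0,0.015,0.003,0.14,0.085],[0,0,0,0.015,0.003,0.17,0.085],[0,0,0,0.015,0.003,0.19,0.085],[0,0,0,0.015,0.003,0.2,0.085],[0,0,0,0.015,0.003,0.207,0.085],[0,0,0,0.015,0.003,0.213,0.085],[0,0,0,0.015,0.003,0.213,0.085]]}}

```text
t: 9.43
eef_pos: [0.4872, 0.4472, 0.0202]
tool_rot: [0.151, 0.988, 0.0, 0.0]
contact_force: [0.8, -0.3, 0.1]
opening: 0.0849
finger_force: 0.0
```

Run:
```python
from h import *
w=robot.grab_frame("wrist")[:,:,::-1];sc=robot.grab_frame("scene")[:,:,::-1]
o=np.zeros((420,800,3),np.uint8);o[:,:400]=cv2.resize(w,(400,300))[0:1].repeat(420,0)*0;o[:300,:400]=cv2.resize(w,(400,300));o[:,400:]=cv2.resize(sc[240:366,390:510],(400,420));cv2.imwrite("pics/m8.png",o)
```

```text
(no output)
```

View pics/m8.png

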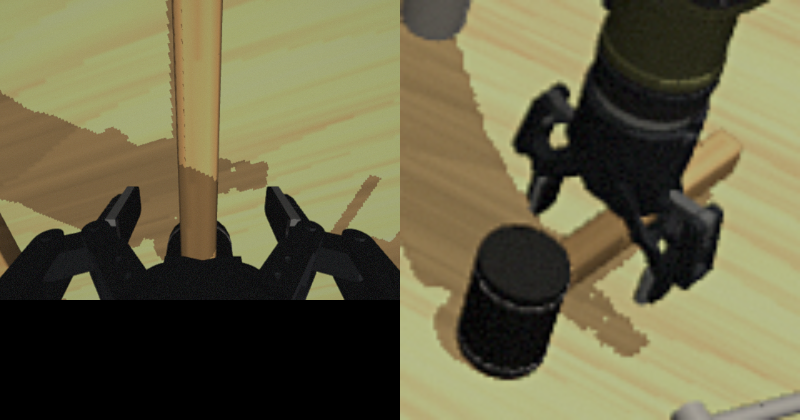

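The handle is centred between the open fingers and the gripper body is clear of the head. I'll close and lift.

Call:
{"api": "arm_command", "payload": {"targets": [[0,0,0,0,0,0,0.01],[0,0,0,0,0,0,0.01],[0,0,0,0,0,0,0.01],[0,0,0,0,0,0,0.01],[0,0,0,0,0,0,0.01],[0,0,0,0,0,0,0.01]], "newtons": 115}}

```text
t: 10.28
eef_pos: [0.4869, 0.4467, 0.0204]
tool_rot: [0.151, 0.988, -0.0, -0.0]
contact_force: [-2.0, -2.6, 5.0]
opening: 0.0226
finger_force: 111.9
```

Call:
{"api": "arm_command", "payload": {"targets": [[0,0,0,0,0,-0.005,0.01],[0,0,0,0,0,-0.015,0.01],[0,0,0,0,0,-0.04,0.01],[0,0,0,0,0,-0.08,0.01],[0,0,0,0,0,-0.13,0.01],[0,0,0,0,0,-0.15,0.01],[0,0,0,0,0,-0.15,0.01]]}}

```text
t: 11.15
eef_pos: [0.4882, 0.4483, 0.1722]
tool_rot: [0.151, 0.989, 0.002, 0.001]
contact_force: [0.5, -0.6, -6.3]
opening: 0.0223
finger_force: 112.7
```

Run:
```python
from h import *
from scipy.spatial.transform import Rotation as Ro
w=robot.grab_frame("wrist")[:,:,::-1];sc=robot.grab_frame("scene")[:,:,::-1]
o=np.zeros((420,800,3),np.uint8);o[:300,:400]=cv2.resize(w,(400,300));o[:,400:]=cv2.resize(sc[200:326,360:480],(400,420));cv2.imwrite("pics/m9.png",o);cv2.imwrite("pics/s9.png",sc);cv2.imwrite("pics/d9.png",robot.grab_frame("side")[:,:,::-1])
s=robot.sense();print(s["eef_pos"],s["opening"],s["contact_force"],s["torque"])
```

```text
[0.48608558 0.44632476 0.16806526] 0.022407093949656894 [ 6.59357304e-01  3.63758813e-03 -5.83399670e+00] [0.10518817 0.28311967 0.00818642]
```

View pics/m9.png

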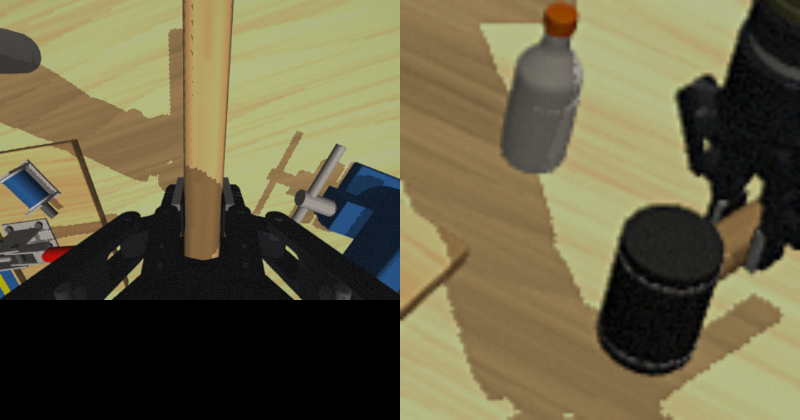

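The mallet is held about level: 5.9 N load, opening 22 mm. I've used all my picture views, so from here I'll work by numbers. Next I'll carry it high to above the guide.

Call:
{"api": "arm_command", "payload": {"targets": [[0,0,0,-0.003,-0.01,-0.02,0.01],[0,0,0,-0.009,-0.03,-0.04,0.01],[0,0,0,-0.018,-0.06,-0.05,0.01],[0,0,0,-0.03,-0.1,-0.05,0.01],[0,0,0,-0.041,-0.14,-0.05,0.01],[0,0,0,-0.053,-0.18,-0.05,0.01],[0,0,0,-0.065,-0.22,-0.05,0.01],[0,0,0,-0.077,-0.26,-0.05,0.01],[0,0,0,-0.089,-0.3,-0.05,0.01],[0,0,0,-0.101,-0.34,-0.05,0.01],[0,0,0,-0.112,-0.38,-0.05,0.01],[0,0,0,-0.124,-0.42,-0.05,0.01],[0,0,0,-0.133,-0.45,-0.05,0.01],[0,0,0,-0.14,-0.473,-0.05,0.01],[0,0,0,-0.143,-0.484,-0.05,0.01],[0,0,0,-0.143,-0.484,-0.05,0.01],[0,0,0,-0.143,-0.484,-0.05,0.01]]}}

```text
t: 13.42
eef_pos: [0.4786, -0.0568, 0.2201]
tool_rot: [0.151, 0.989, 0.0, -0.0]
contact_force: [-0.1, 0.4, -6.2]
opening: 0.0225
finger_force: 112.9
```

Run:
```python
from h import *
s=robot.sense();e=s["eef_pos"];print(e,s["tool_rot"],s["contact_force"],s["torque"],s["joint_positions"][5])
P=e+np.array([.072,-.023,-.020])
for n in("scene","side"):
    f=robot.grab_frame(n);c=cam(n);H,S,V=cv2.split(cv2.cvtColor(f,cv2.COLOR_RGB2HSV))
    t=proj(c,P+[0,0,.092]);b=proj(c,P);print(n,"pred top/bottom",np.round(t),np.round(b))
    k=(V<62);m=np.zeros_like(k);x,y=((t+b)/2).astype(int);m[y-40:y+40,x-35:x+35]=k[y-40:y+40,x-35:x+35]
    for q in blobs(m,150):print([float(v) for v in q[0]],[int(v) for v in q[1]])
    r=f[y-44:y+44:4,x-36:x+36:3].max(2)
    print("\n".join("".join("#" if v<50 else "+" if v<80 else "." for v in row) for row in r), x-36,y-44)
```

```text
[ 0.47858813 -0.05678117  0.22007068] [ 1.50919670e-01  9.88545970e-01  2.81473864e-04 -1.96676732e-04] [-0.07764266  0.39044734 -6.15770417] [ 0.16924309  0.2919786  -0.01732888] 0.18450986946190862
scene pred top/bottom [244. 156.] [246. 187.]
[268.8, 144.6] [253, 131, 26, 39, 591]
[243.7, 171.6] [231, 150, 26, 45, 1002]
...............#########
...............#########
................#+######
................########
.................#######
..................######
..........####+....###.#
........########.....###
........########.....+##
........########.....+##
........#####+##++.+++##
........#########+.+....
........#########.+.....
........########+.......
........+########.......
.........########.......
.........##+++##........
........................
.................+......
...............++..+....
.............++...##....
...........++..++++..+.. 208 127
side pred top/bottom [320. 165.] [319. 195.]
[294.4, 159.9] [284, 139, 25, 52, 856]
[324.6, 177.8] [307, 159, 47, 41, 1003]
[339.8, 185.0] [333, 176, 14, 19, 151]
#########...............
#########...............
#########...............
########..++..........+#
+#####+.....+++...++....
+######.......++++#.....
+####+#.+..+....++.+++##
.####++..+#####+.++.+...
.#######.########++++.+.
..#####+.#######+++++++.
..#####..#######++++++++
...####..+######+++..+++
...###..++######.+++++.+
+++###++++######.++++++.
.........#######...+++++
+........#######.....+++
..+........+##.........+
#.......................
##.+#...................
##++....................
.#..+++.................
.....++..........#+..... 283 135
```

The head centre matches the prediction to within 2 px and is level. Now I'll drive down.

Call:
{"api": "arm_command", "payload": {"targets": [[0,0,0,0,0,0.04,0.01],[0,0,0,0,0,0.08,0.01],[0,0,0,0,0,0.11,0.01],[0,0,0,0,0,0.125,0.01],[0,0,0,0,0,0.132,0.01],[0,0,0,0,0,0.136,0.01],[0,0,0,0,0,0.14,0.01],[0,0,0,0,0,0.143,0.01]], "newtons": 120}}

```text
t: 14.52
eef_pos: [0.4795, -0.0573, 0.0781]
tool_rot: [0.151, 0.989, 0.0, 0.001]
contact_force: [-2.7, 0.3, 1.7]
opening: 0.022
finger_force: 117.9
```

Call:
{"api": "arm_command", "payload": {"targets": [[0,0,0,0,0,0.002,0.01],[0,0,0,0,0,0.004,0.01],[0,0,0,0,0,0.006,0.01],[0,0,0,0,0,0.008,0.01]]}}

```text
t: 15.02
eef_pos: [0.4794, -0.0573, 0.0692]
tool_rot: [0.151, 0.989, 0.0, 0.001]
contact_force: [-1.5, 2.3, 0.3]
opening: 0.0223
finger_force: 118.0
```

Call:
{"api": "arm_command", "payload": {"targets": [[0,0,0,0,0,0.001,0.01],[0,0,0,0,0,0.002,0.01],[0,0,0,0,0,0.002,0.01]]}}

```text
t: 15.4
eef_pos: [0.4793, -0.0573, 0.0679]
tool_rot: [0.151, 0.989, 0.0, 0.001]
contact_force: [-3.5, 2.5, 8.3]
opening: 0.0224
finger_force: 119.1
```

Call:
{"api": "arm_command", "payload": {"targets": [[0,0,0,0,0,0.001,0.01],[0,0,0,0,0,0.002,0.01],[0,0,0,0,0,0.002,0.01]]}}

```text
t: 15.78
eef_pos: [0.4791, -0.0572, 0.0673]
tool_rot: [0.151, 0.989, 0.0, 0.001]
contact_force: [-8.3, 4.9, 19.5]
opening: 0.0224
finger_force: 120.8
```

The force rises to about 25 N against a hard stop at exactly the home height, so the guide is home. I'll lift and carry the mallet back to its spot.

Call:
{"api": "arm_command", "payload": {"targets": [[0,0,0,0,0,-0.01,0.01],[0,0,0,0,0,-0.04,0.01],[0,0,0,0,0,-0.08,0.01],[0,0,0,0,0,-0.12,0.01],[0,0,0,0.003,0.01,-0.15,0.01],[0,0,0,0.009,0.03,-0.155,0.01],[0,0,0,0.018,0.06,-0.155,0.01],[0,0,0,0.03,0.1,-0.155,0.01],[0,0,0,0.041,0.14,-0.155,0.01],[0,0,0,0.053,0.18,-0.155,0.01],[0,0,0,0.065,0.22,-0.155,0.01],[0,0,0,0.077,0.26,-0.155,0.01],[0,0,0,0.089,0.3,-0.155,0.01],[0,0,0,0.101,0.34,-0.155,0.01],[0,0,0,0.112,0.38,-0.155,0.01],[0,0,0,0.124,0.42,-0.155,0.01],[0,0,0,0.133,0.45,-0.155,0.01],[0,0,0,0.14,0.473,-0.155,0.01],[0,0,0,0.143,0.484,-0.155,0.01],[0,0,0,0.143,0.484,-0.155,0.01]]}}

```text
t: 18.27
eef_pos: [0.487, 0.4469, 0.2188]
tool_rot: [0.151, 0.989, -0.001, -0.0]
contact_force: [-0.3, -0.4, -5.8]
opening: 0.0223
finger_force: 117.7
```

Call:
{"api": "arm_command", "payload": {"targets": [[0,0,0,0,0,0.05,0.01],[0,0,0,0,0,0.1,0.01],[0,0,0,0,0,0.14,0.01],[0,0,0,0,0,0.165,0.01],[0,0,0,0,0,0.18,0.01],[0,0,0,0,0,0.19,0.01],[0,0,0,0,0,0.195,0.01],[0,0,0,0,0,0.195,0.01]]}}

```text
t: 19.27
eef_pos: [0.4875, 0.4473, 0.0256]
tool_rot: [0.151, 0.988, 0.0, 0.0]
contact_force: [0.4, 0.2, -5.2]
opening: 0.0223
finger_force: 117.6
```

Run:
```python
from h import *
s=robot.sense();print(s["t"],s["eef_pos"],s["contact_force"])
def prof(f,l,x0,y0,x1,y1):
    m=np.zeros(f.shape[:2],bool);m[y0:y1,x0:x1]=(f[y0:y1,x0:x1].max(2)<70)
    for q in blobs(m,200):print(l,[float(v) for v in q[0]],[int(v) for v in q[1]])
prof(cv2.imread("pics/scene0.png"),"start",400,290,445,365);prof(robot.grab_frame("scene"),"now",400,290,445,365)
prof(cv2.imread("pics/side0.png"),"start",228,150,252,195);prof(robot.grab_frame("side"),"now",228,150,252,195)
```

```text
19.275 [0.48748649 0.4473449  0.02562614] [ 0.37840357  0.20374068 -5.23447207]
start [423.4, 330.1] [407, 308, 34, 46, 1131]
now [426.1, 325.6] [408, 290, 37, 63, 1307]
start [238.6, 171.9] [229, 158, 19, 29, 429]
now [238.8, 166.2] [228, 150, 24, 36, 568]
```

Back over its spot, about 5 mm above the bench. I'll set it down gently until the load leaves the wrist.

Call:
{"api": "arm_command", "payload": {"targets": [[0,0,0,0,0,0.002,0.01],[0,0,0,0,0,0.004,0.01],[0,0,0,0,0,0.005,0.01],[0,0,0,0,0,0.005,0.01]]}}

```text
t: 19.88
eef_pos: [0.4871, 0.4474, 0.0206]
tool_rot: [0.151, 0.989, 0.0, 0.0]
contact_force: [-2.3, 0.1, -1.4]
opening: 0.0223
finger_force: 118.3
```

Call:
{"api": "arm_command", "payload": {"targets": [[0,0,0,0,0,0.001,0.01],[0,0,0,0,0,0.0015,0.01],[0,0,0,0,0,0.0015,0.01]]}}

```text
t: 20.25
eef_pos: [0.487, 0.4474, 0.0204]
tool_rot: [0.151, 0.989, 0.0, 0.0]
contact_force: [-5.4, -2.1, 7.2]
opening: 0.0221
finger_force: 119.6
```

Call:
{"api": "arm_command", "payload": {"targets": [[0,0,0,0,0,0,0.03],[0,0,0,0,0,0,0.04],[0,0,0,0,0,0,0.085],[0,0,0,0,0,0,0.085],[0,0,0,0,0,0,0.085],[0,0,0,0,0,0,0.085],[0,0,0,0,0,-0.02,0.085],[0,0,0,0,0,-0.06,0.085],[0,0,0,0,0,-0.12,0.085],[0,0,0,0,0,-0.18,0.085],[0,0,0,0,0,-0.18,0.085],[0,0,0,0,0,-0.18,0.085]], "newtons": 20}}

```text
t: 21.75
eef_pos: [0.4871, 0.4471, 0.1985]
tool_rot: [0.151, 0.988, 0.0, 0.0]
contact_force: [-0.4, 0.3, -0.4]
opening: 0.0849
finger_force: 0.0
```

Run:
```python
from h import *
print(robot.sense()["t"])
def prof(f,l,x0,y0,x1,y1):
    m=np.zeros(f.shape[:2],bool);m[y0:y1,x0:x1]=(f[y0:y1,x0:x1].max(2)<70)
    for q in blobs(m,200):print(l,[float(v) for v in q[0]],[int(v) for v in q[1]])
S=robot.grab_frame("scene")[:,:,::-1];D=robot.grab_frame("side")[:,:,::-1]
prof(cv2.imread("pics/scene0.png"),"start",400,295,445,365);prof(S,"now",400,295,445,365)
prof(cv2.imread("pics/side0.png"),"start",228,150,252,195);prof(D,"now",228,150,252,195)
# red things: posts + handle vs earlier
def red(f):
    H,s,V=cv2.split(cv2.cvtColor(np.ascontiguousarray(f),cv2.COLOR_BGR2HSV));m=((H<6)|(H>174))&(s>190)&(V>60);k=np.zeros_like(m);k[170:310,180:400]=m[170:310,180:400];return [[float(v) for v in q[0]]+[int(q[1][4])] for q in blobs(k,10)]
print("after clamp",red(cv2.imread("pics/scene4.png")));print("now",red(S))
# grey guide wire rows
c=cam("scene");R=lambda p,z:np.array([.5662+.9902*p[0]+.14*p[1],.0282-.14*p[0]+.9902*p[1],z])
f0=cv2.cvtColor(cv2.imread("pics/scene4.png"),cv2.COLOR_BGR2HSV);f1=cv2.cvtColor(np.ascontiguousarray(S),cv2.COLOR_BGR2HSV)
print("pred wire start/home",proj(c,R((0,-.11),.059)),proj(c,R((0,-.11),.045)))
for col in(238,246,252):
    for f in(f0,f1): print(col,f[218:248,col,1].tolist())
```

```text
21.75
start [423.4, 330.1] [407, 308, 34, 46, 1131]
now [423.9, 330.3] [408, 308, 34, 46, 1145]
start [238.6, 171.9] [229, 158, 19, 29, 429]
now [238.4, 171.8] [228, 158, 19, 29, 435]
after clamp [[262.6, 202.7, 22], [298.9, 226.9, 18], [203.2, 241.5, 27], [276.0, 241.2, 44], [204.0, 248.5, 10], [253.8, 257.5, 46], [239.5, 269.8, 29], [239.7, 277.0, 11], [339.8, 287.2, 323]]
now [[262.6, 202.6, 21], [298.9, 226.9, 16], [298.6, 233.3, 10], [203.3, 241.2, 27], [276.0, 241.1, 45], [253.8, 257.5, 46], [239.5, 269.6, 28], [239.6, 276.9, 10], [340.2, 290.1, 326]]
pred wire start/home [247.65970636 228.70332637] [247.87665194 232.56710485]
238 [18, 156, 183, 182, 184, 213, 8, 17, 15, 15, 12, 15, 12, 13, 12, 11, 22, 34, 10, 178, 188, 186, 199, 176, 176, 184, 180, 179, 178, 176]
238 [19, 151, 188, 182, 186, 219, 8, 18, 12, 13, 14, 14, 14, 11, 14, 16, 17, 124, 205, 219, 27, 38, 20, 133, 200, 208, 155, 175, 180, 187]
246 [177, 178, 180, 174, 182, 173, 175, 178, 191, 213, 113, 19, 43, 18, 181, 187, 174, 184, 196, 172, 184, 172, 172, 181, 175, 173, 176, 178, 181, 174]
246 [176, 175, 180, 171, 170, 171, 171, 177, 177, 192, 204, 183, 194, 215, 113, 21, 41, 20, 183, 228, 187, 181, 177, 181, 177, 173, 174, 178, 183, 184]
252 [178, 178, 179, 175, 184, 211, 96, 29, 48, 76, 191, 185, 184, 169, 176, 170, 165, 177, 174, 178, 175, 170, 171, 168, 178, 174, 173, 175, 173, 162]
252 [173, 184, 181, 180, 186, 183, 180, 181, 185, 201, 98, 26, 43, 88, 205, 206, 177, 191, 176, 180, 171, 165, 173, 175, 175, 177, 172, 185, 177, 165]
```

The wire has dropped 4 px, which matches 14 mm. The posts haven't moved, the clamp handle dropped the last bit onto its stop when I pressed it, and the mallet stands where it started.

```bash
python3 -c "
from cell import robot
print(robot.hand_in())"
```

```text
the job is handed in; nothing more can be done
None
```

I locked the clamp, then drove the ball guide home with the mallet and stood the mallet back on its head at its starting spot; the job is handed in at about 22 s, but no verdict came back.

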